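# Check the block's thickness with the bridge height gauge

### The job

Measure the plain rectangular wooden block with the height gauge: pick the gauge up, and lower it gently so that it stands squarely across the block, one leg on the bench either side of the long faces, with its sprung foot resting near the middle of the block's top. Do not move the block, and leave the gauge standing there.

Things in the scene. Friction and masses are not known exactly. Their poses are not given: they have to be found in the camera images.
- gauge: Loose bridge gauge, 0.4 kg, upright. Origin: centre of underside, at bench level, under the foot's centre; z up. Two legs carry a beam with a grey head on its middle. Along x 116 mm over the legs, 84 clear between; along y feet 56, the rest 30. Beam z 54-70 mm, head z 70-114, 36 in x by 30 in y: grip it across y (scales are on the x faces). Both x directions are equivalent.
- gauge_foot (a joint): The gauge's sprung foot, a steel disc 18 mm across on the gauge's centre line, in m. 0: fully down, its face 6 mm above the gauge's underside; grows as it is pushed up, to 0.036. Standing over a part it reads the part's height minus 6 mm. The spring pushes down with about 0.5 to 1.5 N, less than the gauge's weight.
- block: Loose rectangular wooden block lying flat, 90 mm long (x), 44 wide (y), 28 high. Origin: centre of its underside; z up. Not to be confused with a thin strip 120 x 30 x 12 mm and a round dowel offcut, 36 mm across and 40 high, standing on end, of the same wood; the three exchange places between starts.
There are look-alikes about, which are no part of the job. There is more than one size of the gauge; the job needs the smallest.

How it is judged:
By the outcome, as a careful person would: the job done as asked, in the order asked, and still so for the second after the job is handed in, with the robot touching nothing.
It also fails if it takes over 32 s, if anything falls off the work surface, if the arm or the gripper's body presses on something with over 40 N, if the wrist force passes 120 N, or if a joint passes its speed limit or range.

### The arm

A 6-joint arm with a two-finger parallel gripper is mounted at the origin on the work surface. World frame = base frame: x ahead of the robot, y to its left, z up, the work surface at z = 0. Lengths are in m, angles in rad, forces in N, time in s.
With the tool pointing down it reaches from about 0.275 to 0.85 m from the base axis. Payload 19 kg.
Tool frame: the origin (TCP) lies midway between the tips of the shut fingers; the grasp point (between the pads) lies 19 mm behind it (robot.grip_depth is the distance from the TCP to the grasp point, in m); z points along the fingers, y is the line along which they close (so a half turn about z gives the same grasp; the last joint's range is limited). The gripper opens to 85 mm and grips with 20 to 120 N. Pads are 22 mm wide; open, the fingers measure 114 mm over their backs; the gripper's body (76 mm by 85 mm) begins 54 mm behind the grasp point. The pads swing forward as they close: fully open they stand 13 mm farther back than shut.
Start: joints at [1.085, 0.15, 1.437, -0, 1.554, -0.134], TCP at [0.198, 0.54, 0.231] pointing down, gripper open.
Joint ranges: [-2.8, 2.8], [-0.68, 2.1], [0.12, 2.68], [-1.39, 4.53], [0.16, 2.79], [-2.81, 2.81]. Speed limits (rad/s): [1.89, 1.89, 2.22, 3.01, 3.01, 3.01].

### API

Orientations are given as a rotation vector (axis times angle).
In Python, from bench import robot, eyes gives the robot as it stands. Calls block until the motion is done:
- robot.move_to(position, orientation): joint-space move of the TCP to a pose.
- robot.move_straight(position, rotation=None, velocity=0.15): straight line of the TCP; rotation=None keeps the orientation; velocity is the mean speed in m/s.
- robot.goto_joints(angles): joint-space move.
- robot.gripper_to(opening): finger opening in m; the grip force is fixed at half the most; returns when the fingers have stopped.
- robot.dwell(seconds).
- robot.inverse_kinematics(position, orientation): joint angles nearest the present ones, or None.
- eyes.read_camera(name): name is "scene" or "side" or "wrist"; returns a dict with "image" (400x640x3 uint8, blue, green, red), "fx", "fy", "cx", "cy" (pixels), "k1" (the pictures are not rectified: a ray, as slopes to the right and down, at radius r is drawn at 1 + k1 r^2 times it, then the intrinsics apply), "origin" and "rotation" of the camera in the world. Camera axes: x right, y down, z forward; pixel columns grow to the right and rows downward; lengths in m; the calibration is good to about 2 mm. A picture is of the moment at which its call begins. There is no depth.
A pose or a line that the arm cannot do raises robot.Unreachable and nothing moves.
- robot.close_job(): hands the job in; it is judged then, once.
Readings, each from a call of its own:
- robot.read_t(): time.
- robot.read_joint_positions(): joint angles.
- robot.read_joint_vel(): joint speeds.
- robot.read_joint_efforts(): joint torques, N m.
- robot.read_tcp_pos(): TCP position.
- robot.read_tcp_rot(): TCP orientation.
- robot.read_wrist_force(): force on the tool from outside, world axes, zero at the start.
- robot.read_torque(): the same for the moment, N m.
- robot.read_width(): finger opening in m.
- robot.read_grasp_force(): force on a finger pad.
Only numpy, scipy, OpenCV 4.12 (cv2) and the standard library are available. Lean on these libraries where they do the work, as an engineer would, in place of code of your own. Each camera call takes 0.05 s, during which the arm holds its last target. There are 200 camera calls.

## Working session

There is one attempt and no reset: what is moved stays moved. The work goes in short steps, each a Python script; the robot and the scene stay as the last script left them, time stands still between calls to the robot, and variables do not carry over. Pictures are saved under pics/ and viewed, at most 10 in all, crops included, and the job is handed in when it is done.

```bash
mkdir -p pics; cat > h.py <<'E'
import numpy as np, cv2, pickle
from scipy.spatial.transform import Rotation as R
def K(c): return np.array([[c['fx'],0,c['cx']],[0,c['fy'],c['cy']],[0,0,1.]]), np.array([c['k1'],0,0,0.])
def ray(c,uv):
    k,d=K(c); p=cv2.undistortPoints(np.array(uv,float).reshape(-1,1,2),k,d).reshape(-1,2)
    return np.c_[p,np.ones(len(p))]@np.array(c['rotation']).T
def plane(c,uv,z):
    r=ray(c,uv); o=np.array(c['origin']); return o+r*((z-o[2])/r[:,2])[:,None]
def proj(c,P):
    k,d=K(c); Rm=np.array(c['rotation']); rv=cv2.Rodrigues(Rm.T)[0]
    return cv2.projectPoints(np.array(P,float).reshape(-1,1,3),rv,-Rm.T@np.array(c['origin']),k,d)[0].reshape(-1,2)
def snap(names,tag):
    from bench import eyes
    o={}
    for n in names:
        o[n]=eyes.read_camera(n); cv2.imwrite(f'pics/{tag}_{n}.png',o[n]['image'])
    pickle.dump(o,open(f'{tag}.pkl','wb')); return o
E
python3 - <<'E'
from h import *
o=snap(['scene','side','wrist'],'a')
for n,c in o.items(): print(n,c['fx'],c['k1'],np.round(c['origin'],3),np.round(c['rotation'],2).tolist())
E
```

```text
scene 442.338631872926 -0.05598623718495223 [1.357 0.255 0.684] [-1.49, -1.87, 0.92]
side 417.3537582338522 -0.03036003104322963 [ 0.325 -0.691  0.751] [-2.28, 0.31, -0.15]
wrist 353.731061363918 -0.02667636878447534 [0.137 0.561 0.373] [2.39, 1.67, 0.22]
```

View pics/a_scene.png

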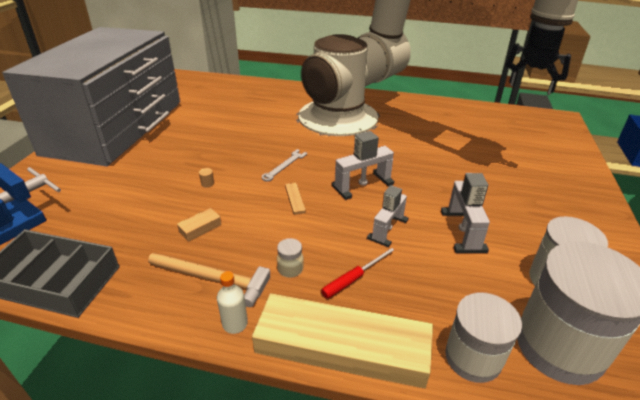

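View pics/a_side.png

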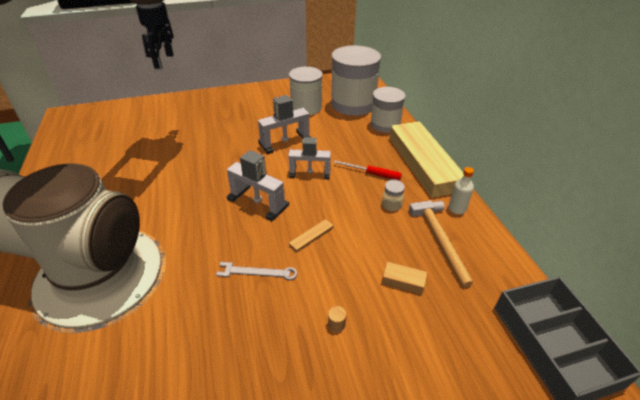

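The scene view shows three gauges at (365,165), (390,213) and (467,212). The wooden pieces are the dowel at (206,178), the strip at (295,198) and the block at (199,224). The lumber at (340,338) and the drawers are not part of the job. In the side view the small gauge is at (310,158) and the block at (405,278). My choices are the gauge at (390,213), which is the smallest, and the block at (199,224). Next I'll check both in one close crop.

```bash
sed -i "s/o\[n\]=eyes.read_camera(n);/o[n]=eyes.read_camera(n); o[n]['rotation']=R.from_rotvec(o[n]['rotation']).as_matrix();/" h.py
python3 - <<'E'
from h import *
o=pickle.load(open('a.pkl','rb'))
for c in o.values(): c['rotation']=R.from_rotvec(c['rotation']).as_matrix()
pickle.dump(o,open('a.pkl','wb'))
S,D=o['scene'],o['side']
def cr(c,x,y): return cv2.resize(c['image'][y:y+60,x:x+80],(400,300),interpolation=cv2.INTER_CUBIC)
m=np.vstack([np.hstack([cr(S,350,185),cr(S,160,195)]),np.hstack([cr(D,270,130),cr(D,365,250)])])
cv2.imwrite('pics/crop1.png',m)
for n,uv,z in [('g1',(365,147),.1),('g2',(392,199),.1),('g3',(474,187),.1),('blk',(199,222),.028)]: print(n,plane(S,[uv],z).round(3))
for n,uv,z in [('g1',(253,167),.1),('g2',(309,147),.1),('g3',(284,108),.1),('blk',(405,276),.028)]: print(n,plane(D,[uv],z).round(3))
E
```

```text
g1 [[0.355 0.142 0.1  ]]
g2 [[0.564 0.234 0.1  ]]
g3 [[0.472 0.415 0.1  ]]
blk [[ 0.662 -0.191  0.028]]
g1 [[0.387 0.17  0.1  ]]
g2 [[0.547 0.219 0.1  ]]
g3 [[0.524 0.443 0.1  ]]
blk [[ 0.652 -0.203  0.028]]
```

View pics/crop1.png

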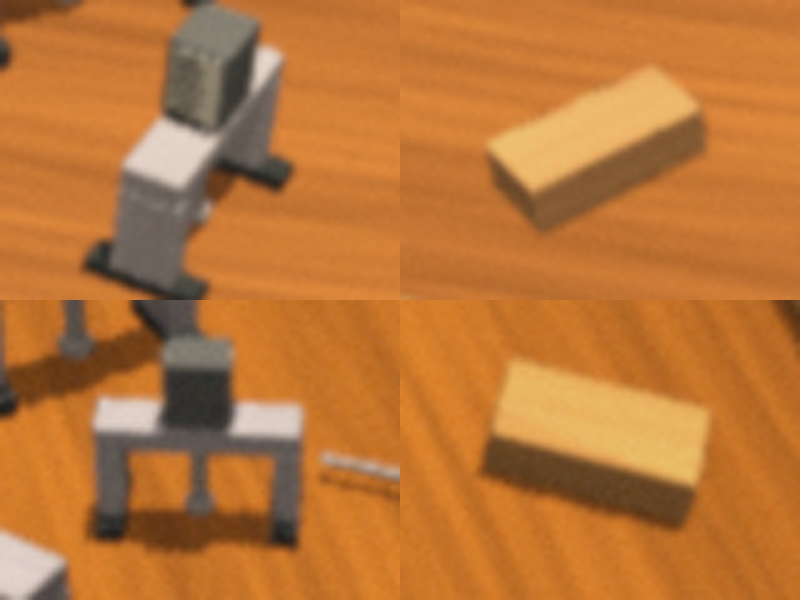

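The crop shows the small gauge, with its scale face towards the scene camera. The block is a plain cuboid with its top-face corners clear in both views. Next I'll cast those corners onto their planes and check the sizes.

```bash
python3 - <<'E'
from h import *
o=pickle.load(open('a.pkl','rb')); S,D=o['scene'],o['side']
px=lambda a,ox,oy:(np.array(a,float)+.5)/5-.5+[ox,oy]
def rep(n,c,a,ox,oy,z):
    P=plane(c,px(a,ox,oy),z)[:,:2]; L=np.linalg.norm(np.roll(P,-1,0)-P,axis=1)
    (cx,cy),wh,_=cv2.minAreaRect(P.astype(np.float32)*1000)
    d=P[1]-P[0]+P[2]-P[3]; print(n,P.mean(0).round(4),'edges mm',(L*1e3).round(1),'yaw01',np.degrees(np.arctan2(d[1],d[0])).round(2))
rep('blkS',S,[(88,148),(252,66),(304,104),(136,192)],160,195,.028)
rep('blkD',D,[(112,58),(309,108),(295,186),(95,135)],365,250,.028)
rep('beamD',D,[(97,98),(302,104),(302,137),(93,133)],270,130,.070)
rep('headD',D,[(170,37),(233,40),(232,70),(165,67)],270,130,.114)
rep('headS',S,[(190,3),(257,20),(243,50),(173,35)],350,185,.114)
P=plane(S,px([(124,165),(182,190),(284,52)],350,185),.07); print('beamS',P.round(4), 'diag centre',(P[0]+P[2])/2, np.linalg.norm(P[0]-P[1]))
W=o['wrist']; print('wrist px gauge',proj(W,[[.555,.226,.114]]),'blk',proj(W,[[.655,-.2,.028]]))
E
```

```text
blkS [ 0.6554 -0.1948] edges mm [87.9 41.4 89.6 41.9] yaw01 147.72
blkD [ 0.6544 -0.1974] edges mm [87.5 43.6 85.8 44.4] yaw01 -33.84
beamD [0.5502 0.2318] edges mm [115.6  31.3 115.3  33.4] yaw01 -17.48
headD [0.5513 0.2299] edges mm [34.7 28.9 36.2 29.1] yaw01 -19.78
headS [0.5497 0.2325] edges mm [31.1 24.5 31.4 26.7] yaw01 81.27
beamS [[0.6011 0.2022 0.07  ]
 [0.612  0.229  0.07  ]
 [0.4999 0.2643 0.07  ]] diag centre [0.55049597 0.23326356 0.07      ] 0.028933791620986596
wrist px gauge [[170.4334566  579.14394637]] blk [[-12.79886001 598.49583544]]
```

The sizes match (116 mm beam, 88×43 mm top face), which confirms this is the smallest gauge and the right block. The gauge is at about (0.5505, 0.232) with x yaw −17.5°. The block is at about (0.655, −0.196) with yaw −33°. I'll plan both ends and hover for one wrist check.

```bash
cat >> h.py <<'E'
def down(yaw):  # tool y along yaw (deg), z down
    a=np.radians(yaw); y=np.array([np.cos(a),np.sin(a),0]); z=np.array([0,0,-1.]); return R.from_matrix(np.c_[np.cross(y,z),y,z]).as_rotvec()
E
python3 - <<'E'
from h import *
from bench import robot
print('t',robot.read_t(), robot.read_width(), 'start y axis',R.from_rotvec(robot.read_tcp_rot()).as_matrix()[:,1].round(2))
for y in (72.5,-107.5): print('pick',y,robot.inverse_kinematics([.5505,.232,.074],down(y)))
for y in (147,-33): print('place',y,robot.inverse_kinematics([.655,-.196,.074],down(y)))
robot.move_to([.5505,.232,.24],down(72.5))
o=snap(['wrist'],'b'); W=o['wrist']; print('t',robot.read_t(),W['origin'])
a=np.radians(-17.5);ex=np.array([np.cos(a),np.sin(a)]);ey=np.array([-ex[1],ex[0]])
print(proj(W,[[*( np.array([.5505,.232])+ex*i*.018+ey*j*.015),.114] for i,j in((-1,-1),(1,-1),(1,1),(-1,1))]).round(1))
print(proj(W,[[*( np.array([.5505,.232])+ex*i*.058+ey*j*.015),.07] for i,j in((-1,-1),(1,-1),(1,1),(-1,1))]).round(1))
E
```

```text
t 0.15 0.08555266465062088 start y axis [ 0.34  0.94 -0.  ]
pick 72.5 [ 2.69931118e-01  2.95409510e-01  1.58870600e+00 -4.44089210e-16
  1.25747715e+00 -9.95432589e-01]
pick -107.5 [ 2.69931118e-01  2.95409510e-01  1.58870600e+00 -4.44089210e-16
  1.25747715e+00  2.14616006e+00]
place 147 None
place -33 [-4.03324437e-01  4.61718684e-01  1.35863714e+00 -4.44089210e-16
  1.32123683e+00  1.72634217e-01]
t 1.9083 [0.48765112 0.25165998 0.38249069]
[[302.3 171.7]
 [303.  216.4]
 [340.7 216.4]
 [341.4 171.7]]
[[304.4 116.8]
 [305.9 243. ]
 [337.7 243. ]
 [339.3 116.8]]
```

View pics/b_wrist.png

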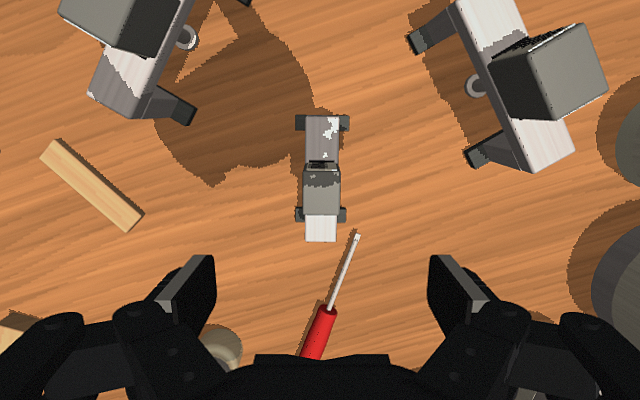

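The wrist view shows the small gauge head at columns 303–341, rows 170–215, and the beam at rows 116–242. Both agree with the projection of my estimate to about 1 px, and the neighbours are clear of the fingers. Grasping now.

```bash
python3 - <<'E'
from h import *
from bench import robot
robot.move_straight([.5505,.232,.074],velocity=.12)
robot.gripper_to(0.02)
print('t',robot.read_t(),'w',robot.read_width(),'F',robot.read_grasp_force(),robot.read_wrist_force(),robot.read_tcp_pos())
robot.move_straight([.5505,.232,.19],velocity=.12)
print('t',robot.read_t(),'w',robot.read_width(),'F',robot.read_grasp_force(),robot.read_wrist_force(),robot.read_torque())
o=snap(['side'],'c'); D=o['side']
cv2.imwrite('pics/c_crop.png',cv2.resize(D['image'][60:220,220:420],(800,640))[:600])
E
```

```text
t 3.9917 w 0.029271690438662325 F 59.780588150024414 [-0.15603689  0.41703399  3.5863508 ] [0.55061    0.23207576 0.07423125]
t 5.1083 w 0.029540505583404108 F 59.32527780532837 [ 0.42522666  0.18864538 -5.79847043] [ 0.01022283 -0.02745005 -0.00957425]
```

View pics/c_crop.png

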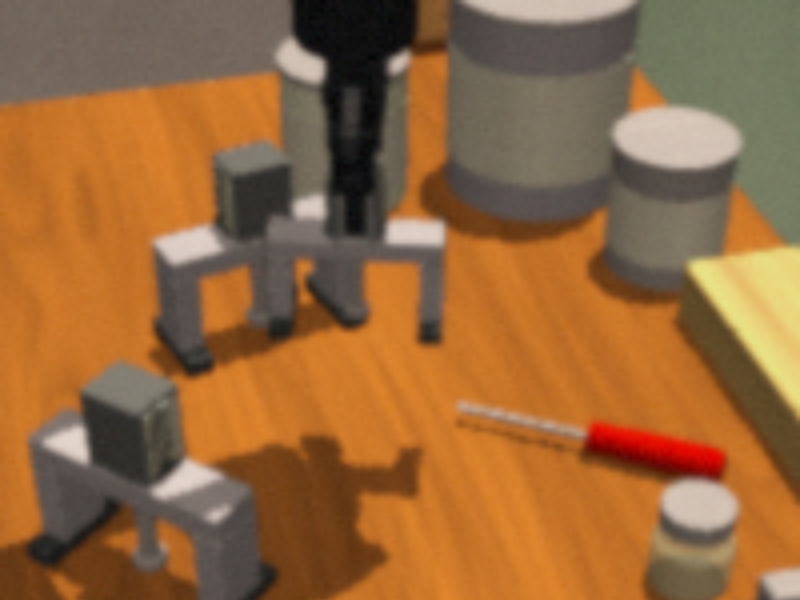

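The gauge is held level and reads 29.5 mm wide across the head. Next I'll carry it over the block and check the alignment from the wrist camera.

```bash
python3 - <<'E'
from h import *
from bench import robot
robot.move_to([.655,-.196,.19],down(-33))
robot.dwell(.2)
print('t',robot.read_t(),robot.read_width(),robot.read_wrist_force(),robot.read_tcp_pos())
o=snap(['wrist','scene'],'d'); W=o['wrist']
b=np.array([.655,-.196]);a=np.radians(-33);ex=np.array([np.cos(a),np.sin(a)]);ey=np.array([-ex[1],ex[0]])
q=proj(W,[[*(b+ex*i*.045+ey*j*.022),.028] for i,j in((-1,-1),(1,-1),(1,1),(-1,1))]);print(q.round(1))
im=W['image'].copy(); cv2.polylines(im,[q.round().astype(int)],True,(255,0,255),1); cv2.imwrite('pics/d_ov.png',im)
E
```

```text
t 6.975 0.029399057148919435 [ 0.10107423 -0.65729526 -4.89514813] [ 0.65517528 -0.19510591  0.19013742]
[[270.8 208.3]
 [371.3 208.3]
 [373.1 159.3]
 [269.  159.3]]
```

View pics/d_ov.png

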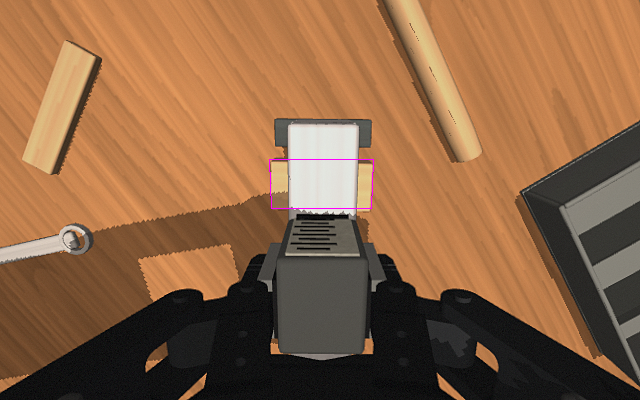

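The predicted outline sits on the block within about 2 px: left end at column 271, right end at 373, rows 159–208. The beam crosses the block squarely, so I'm lowering it with the wrist force watched.

```bash
python3 - <<'E'
from h import *
from bench import robot
p=[.655,-.196]
robot.move_straight([*p,.105],velocity=.1)
robot.move_straight([*p,.078],velocity=.04); robot.dwell(.1)
f0=robot.read_wrist_force()[2]; z=.078; print('f0',f0)
while z>.0728:
    z-=.0007; robot.move_straight([*p,z],velocity=.02); robot.dwell(.08)
    f=robot.read_wrist_force(); print(round(z,4),np.round(robot.read_tcp_pos(),4)[2],f.round(2) if hasattr(f,'round') else f)
    if f[2]-f0>3: break
print('t',robot.read_t(),robot.read_tcp_pos())
snap(['scene','side'],'e')
E
```

```text
f0 -3.451921993534423
0.0773 0.0774 [ 0.79  0.32 -3.43]
0.0766 0.0766 [-0.39 -0.49 -3.36]
0.0759 0.0759 [ 0.4   0.19 -4.01]
0.0752 0.0752 [-0.73  0.93 -3.29]
0.0745 0.0745 [-0.43  0.42 -2.02]
0.0738 0.0742 [-1.58  1.21  4.33]
t 11.0 [ 0.65512793 -0.19603003  0.07423499]
```

Bench contact came at z = 0.0742, the same height as the grasp, with only a few newtons. Releasing and retreating straight up.

```bash
python3 - <<'E'
from h import *
from bench import robot
robot.gripper_to(.07)
robot.move_straight([.655,-.196,.24],velocity=.12)
print('t',robot.read_t(),robot.read_width())
o=snap(['wrist','scene','side'],'f'); W,S,D=o['wrist'],o['scene'],o['side']
cv2.imwrite('pics/f_m.png',np.hstack([cv2.resize(W['image'][80:280,240:400],(400,500)),np.vstack([cv2.resize(c['image'][y:y+100,x:x+160],(400,250),interpolation=cv2.INTER_CUBIC) for c,x,y in((S,120,160),(D,325,200))])]))
E
```

```text
t 13.1083 0.0697547055202495
```

View pics/f_m.png

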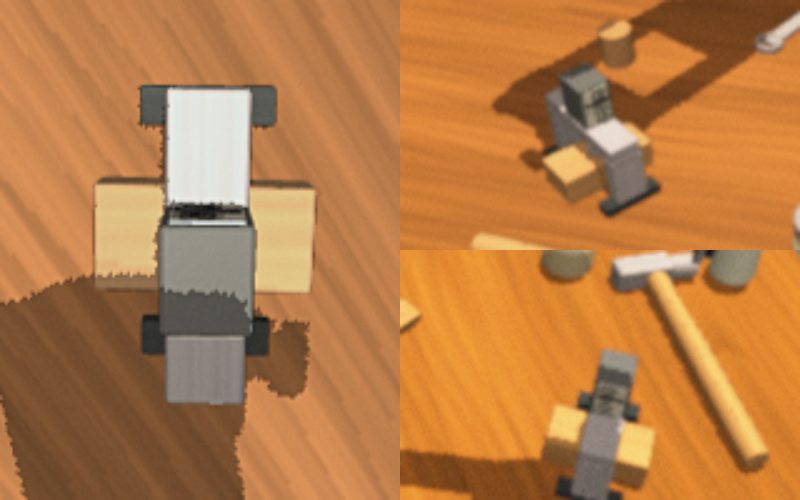

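The wrist crop shows the beam crossing the block at its middle (block columns 96–316, beam centre about 207). The legs stand clear on both long sides and the gauge is upright. I'll measure the residual, then hand in.

```bash
python3 - <<'E'
from h import *
from bench import robot
W=pickle.load(open('f.pkl','rb'))['wrist']
P=plane(W,(np.array([(96,184),(316,188),(312,292),(96,289)])+.5)/2.5-.5+[240,80],.028)[:,:2]
d=P[1]-P[0]+P[2]-P[3]; print(P.mean(0),np.linalg.norm(np.roll(P,-1,0)-P,axis=1),np.degrees(np.arctan2(d[1],d[0])))
P0=P.mean(0)
if np.hypot(*(P0-[.655,-.196]))<.005: print(robot.close_job())
E
```

```text
[ 0.65424503 -0.19815167] [0.08796308 0.04289305 0.08904231 0.04323589] -33.999665477783836
the job is handed in; nothing more can be done
None
```

The job is handed in at about 13 s: the smallest gauge stands across the middle of the block, about 2 mm off centre and 1° off square, and the block shows no measurable movement (within about 2 mm).

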